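# Try the brake of the toy crate wagon

### The job

Before the children come in, try the brake of the wooden wagon with the tall slatted crate sides: push its brake lever all the way down to lock it, then flick the lever back fully up so that the wagon is left released. Leave the brake of the other wagon, the low one carrying a log, as it is.

Things in the scene. Friction and masses are not known exactly. Their poses are not given: they have to be found in the camera images.
- crate_wagon: Wooden toy wagon with tall slatted sides (top 150 mm up) and blocks inside, on a board 250 x 170 x 12 mm fixed to the table: it does not move. Bed 200 x 100 mm, 138 mm over the wheels. Origin: centre of the board's underside, on the table. x: level, to the rear end where the brake lever sticks out; y across; z up. The lever's hinge axis runs along y through (115, 0, 90) mm of this frame.
- crate_lever (a joint): The crate wagon's brake lever, rad. 0 = fully up, released: it slopes up and away from the wagon's rear, 50 degrees above level. 0.873 = fully down, locked: level, rubber shoes at the rear wheels. Stops at both ends; the hinge is stiff (about 1.3 N at the pad), so it stays where it is left. Starts within 0.3 of fully up.
- crate_pad (a point): Centre of the dark wooden pad ending the crate wagon's lever, 95 mm from the hinge axis. Pad: 36 mm along the lever, 24 mm wide (along the hinge axis), 14 mm thick; it can be pushed from above or pinched across its width. The arm from hinge to pad is 14 mm wide, 10 mm thick. x axis: level when the lever is fully up, 50 degrees downward when fully down; y along the hinge axis.
- flat_pad (a point): Centre of the like pad on the lever of the other wagon: low, without sides, carrying one lying log 48 mm thick. Same build otherwise: hinge 90 mm up, 95 mm from the pad. Its lever may stand at any angle and must be left alone.

How it is judged:
By the outcome, as a careful person would: the job done as asked, in the order asked, and still so for the second after the job is handed in, with the robot touching nothing.
It also fails if it takes over 45 s, if anything falls off the work surface, if the arm or the gripper's body presses on something with over 40 N, if the wrist force passes 120 N, or if a joint passes its speed limit or range.

### The arm

A 6-joint arm with a two-finger parallel gripper is mounted at the origin on the work surface. World frame = base frame: x ahead of the robot, y to its left, z up, the work surface at z = 0. Lengths are in m, angles in degrees, forces in N, time in s.
With the tool pointing down it reaches from about 0.4 to 0.825 m from the base axis. Payload 7 kg.
Tool frame: the origin (TCP) lies between the finger pads; the fingertips stand 19 mm ahead of it and the grasp point (between the pads) is the TCP; z points along the fingers, y is the line along which they close (so a half turn about z gives the same grasp; the last joint's range is limited). The gripper opens to 88 mm and grips with 3 to 60 N. Pads are 19 mm wide; open, the fingers measure 130 mm over their backs; the gripper's body (78 mm by 193 mm) begins 47 mm behind the grasp point.
Start: joints at [-49.727, 20.546, 0.682, 0, -70.136, -16.507], TCP at [0.272, -0.618, 0.246] pointing down, gripper open.
Joint ranges: [-176.03, 176.03], [-82.01, 121.73], [-58.28, 71.71], [-173.87, 95.51], [-174.79, -0.11], [-173.66, 173.66]. Speed limits (degrees/s): [136.94, 136.94, 172.46, 180, 180, 180].

### API

Orientations are given as [roll, pitch, yaw] about the fixed x, y, z axes, in that order (R = Rz(yaw) Ry(pitch) Rx(roll)).
In Python, from plant import get_obs, snapshot, close_job, spot_in, spot_point gives the robot as it stands.
- The arm moves only by the tool play_rows, never from a script. Its argument "plan" is a list of rows, each a list of 6 numbers: the shift along the tool's x, y, z in cm, then the turn, a rotation vector about the tool's x, y, z in degrees. A call has 1 to 20 rows; each row shifts and turns the commanded pose from where the row before left it, along the tool's axes as they then stand; what a row does not reach is not made up. A row lasts 1/12 s, in which the tool goes at most 41.7 mm and 7.16 degrees, less where a joint would pass 70% of its speed; a pose out of reach is approached as far as the arm can. A call is refused whole if a number of a shift passes 4.17 or a number of a turn 7.16, either way. A call with a gripper value outside its range is refused whole. "grip" is the finger opening in cm, from 0 to 8.76, set as the call begins (left out, the last holds). The fingers move at their own pace and stop on an object; the grip force is fixed at half the most. Time passes only in rows, so rows that do not move let the fingers close. It gives the time, the measured TCP pose, the force, the opening and the grip force at its end, in the units of the state.
- get_obs(): the state, without advancing time (a new reading comes with each control period).
- snapshot(name): name is "scene" or "top" or "wrist"; returns a dict with "frame" (480x640x3 uint8, red, green, blue), "fx", "fy", "cx", "cy" (pixels), "position" and "attitude" of the camera in the world. Camera axes: x right, y down, z forward; pixel columns grow to the right and rows downward; lengths in m; the calibration is good to about 2 mm. A picture is of the moment at which its call begins. There is no depth.
- close_job(): hands the job in; it is judged then, once.
Trained networks look in the newest picture that a camera, given by its name, has taken for a name from the list of things; names that differ only in an ending like _2 or _b are one class to them, and where a whole thing is asked for, a point or a joint stands for the part that bears it (a point fixed in the world has none). Each returns a list of dicts, best first, with "score" (0 to 1); they miss things now and then, are a little off and sometimes report something else, mostly with a low value. They report only what shows in the picture. A call takes as long as a camera call.
- spot_in(camera, thing): "position" ([x, y, z] in m, in world coordinates, good to about 4 mm: the middle of the surface that is visible of it).
- spot_point(camera, thing): "position" ([x, y, z] in m, in world coordinates, good to about 4 mm: a listed point, or the origin of a listed thing).
The state is a dict: "clock": time; "joint_pos": joint angles; "qvel": joint speeds; "tau": joint torques, N m; "tool_pos": TCP position; "orientation": TCP orientation; "force": force on the tool from outside, world axes, zero at the start; "moment": the same for the moment, N m; "opening": finger opening in m; "gripper_force": force on a finger pad.
Only numpy, scipy, OpenCV 4.12 (cv2) and the standard library are available. Lean on these libraries where they do the work, as an engineer would, in place of code of your own. Each camera call takes 0.05 s, during which the arm holds its last target. There are 200 camera calls.

## Working session

There is one attempt and no reset: what is moved stays moved. The work goes in short steps, Python scripts to look and compute and a tool call to move; the robot and the scene stay as the last step left them, time stands still between calls to the robot, and variables do not carry over. Pictures are saved under pics/ and viewed, at most 10 in all, crops included, and the job is handed in when it is done.

Besides the shell and the picture viewer there is one more tool, called after "Call:" by a JSON object that holds its "method" and its "body". play_rows: Moves the arm, as the interface text tells. Its arguments: {"type":"object","properties":{"plan":{"type":"array","items":{"type":"array","items":{"type":"number"}}},"grip":{"type":"number"}},"required":["plan"]}

```bash
mkdir -p pics; python3 - <<'E'
from plant import *
import cv2
for c in ["scene","top"]:
    s=snapshot(c); cv2.imwrite(f"pics/{c}1.png",s["frame"][:,:,::-1])
    print(c,s["position"],s["attitude"],s["fx"])
    for t in ["crate_wagon","crate_pad","flat_pad"]:
        print(t,[(d["score"],d["position"]) for d in spot_point(c,t)][:3])
    print([(d["score"],d["position"]) for d in spot_in(c,"crate_lever")][:3])
o=get_obs();print(o["clock"],o["tool_pos"],o["orientation"],o["opening"])
E
```

```text
scene [0.99883052 0.42931049 0.67132955] [-128.96146231    0.67659647  131.60605466] 508.6390243507908
crate_wagon []
crate_pad [(0.59, [0.587, -0.1502, 0.1404])]
flat_pad [(0.9, [0.5732, 0.1703, 0.0971])]
[(0.91, [0.5339, -0.1506, 0.0631])]
top [0.38508771 0.0099631  0.98508413] [-172.18712854   -1.51365087  -89.33228656] 476.05615846420875
crate_wagon [(0.55, [0.3914, -0.1859, 0.0033])]
crate_pad [(0.56, [0.5823, -0.1444, 0.1411])]
flat_pad [(0.62, [0.5747, 0.1714, 0.0978])]
[(0.68, [0.5366, -0.155, 0.0972])]
0.5 [ 0.27200489 -0.61772844  0.24553019] [ 1.79997273e+02  7.59189905e-04 -1.56234641e+02] 0.08794508502315694
```

View pics/scene1.png

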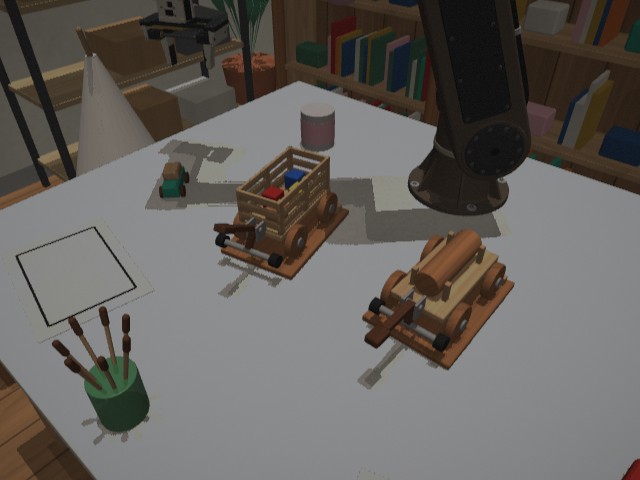

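View pics/top1.png

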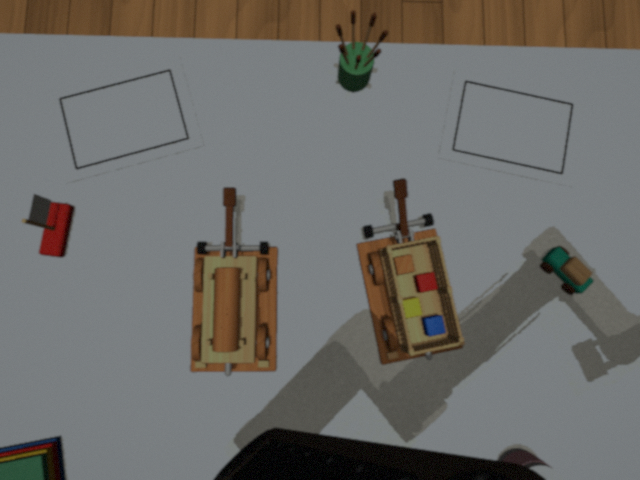

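The pads show in both pictures. In the top view the crate wagon's pad is at about (400,188) and its lever points up the picture, near 11° yaw. The networks agree: the pad is at about (0.585, -0.147, 0.141), so the lever stands at about 0.3 rad. I'll hover above it, aligned with the wagon.

Call:
{"method": "play_rows", "body": {"plan": [[0, 0, -1.5, 0, 0, 6.2], [0, 0, -1.5, 0, 0, 6.2], [-2.5, 2.5, 0, 0, 0, 0], [-2.5, 2.5, 0, 0, 0, 0], [-2.5, 2.5, 0, 0, 0, 0], [-2.5, 2.5, 0, 0, 0, 0], [-2.5, 2.5, 0, 0, 0, 0], [-2.5, 2.5, 0, 0, 0, 0], [-2.5, 2.5, 0, 0, 0, 0], [-2.5, 2.5, 0, 0, 0, 0], [-2.5, 2.5, 0, 0, 0, 0], [-2.5, 2.5, 0, 0, 0, 0], [-2.5, 2.5, 0, 0, 0, 0], [-2.5, 2.5, 0, 0, 0, 0], [-2.5, 2.5, 0, 0, 0, 0], [-2.5, 2.5, 0, 0, 0, 0], [-2.5, 2.5, 0, 0, 0, 0], [-2.5, 2.5, 0, 0, 0, 0]], "grip": 7}}

```text
clock: 2.0
tool_pos: [0.5861, -0.1451, 0.2759]
orientation: [-180.0, 0.0, -168.6]
force: [0.5, -0.5, 0.1]
opening: 0.0698
gripper_force: 0.0
```

```bash
cat > h.py <<'E'
from plant import *
import cv2,numpy as np
from scipy.spatial.transform import Rotation as Ro
def st():
    o=get_obs();print(o["clock"],o["tool_pos"].round(4) if hasattr(o["tool_pos"],'round') else o["tool_pos"],np.round(o["orientation"],1),np.round(o["force"],1),round(o["opening"],4),o["gripper_force"]);return o
def look(c,n=None):
    s=snapshot(c)
    if n: cv2.imwrite(f"pics/{n}.png",s["frame"][:,:,::-1])
    o=get_obs();R=Ro.from_euler('xyz',o["orientation"],degrees=True)
    for t in ["crate_wagon","crate_pad","flat_pad"]:
        for d in spot_point(c,t)[:2]:
            print(c,t,d["score"],d["position"],"tool cm:",(R.inv().apply(np.array(d["position"])-o["tool_pos"])*100).round(2))
E
python3 - <<'E'
from h import *
st();look("wrist","w1");look("scene")
E
```

```text
2.0 [ 0.5861 -0.1451  0.2759] [-180.     0.  -168.6] [ 0.5 -0.5  0.1] 0.0698 0.0
wrist crate_wagon 0.64 [0.3957, -0.1841, -0.0031] tool cm: [19.86 -0.35 27.81]
wrist crate_pad 0.95 [0.5812, -0.1441, 0.1401] tool cm: [ 0.87 -0.13 13.52]
wrist flat_pad 0.74 [0.5749, 0.1708, 0.0974] tool cm: [-4.79 30.86 17.81]
scene crate_wagon 0.89 [0.3905, -0.1881, -0.0001] tool cm: [19.9  -0.22 27.56]
scene crate_pad 0.67 [0.5821, -0.1541, 0.1421] tool cm: [ 0.45 -0.68 13.33]
scene flat_pad 0.95 [0.5705, 0.1689, 0.0965] tool cm: [-4.81 31.22 17.89]
```

View pics/w1.png

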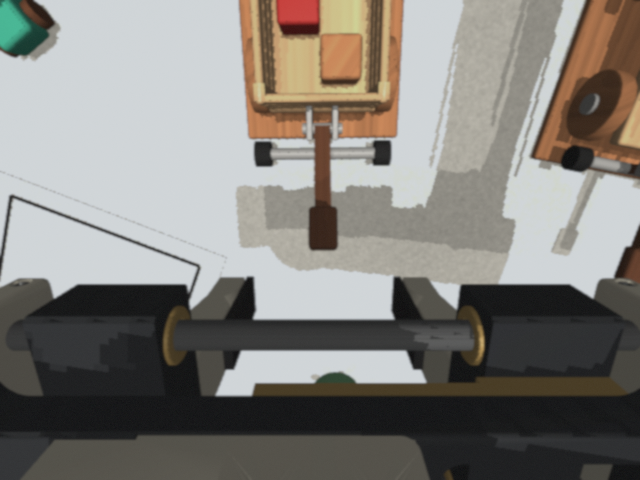

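The wrist view shows the lever running vertically in the image with its pad at (322,228), centred between the fingers. The yaw is right. Next I'll descend and pinch the pad.

Call:
{"method": "play_rows", "body": {"plan": [[0.6, -0.2, 0, 0, 0, 0], [0, 0, 3, 0, 0, 0], [0, 0, 3, 0, 0, 0], [0, 0, 2.5, 0, 0, 0], [0, 0, 2, 0, 0, 0], [0, 0, 1.5, 0, 0, 0], [0, 0, 1.4, 0, 0, 0], [0, 0, 0, 0, 0, 0]]}}

```text
clock: 3.07
tool_pos: [0.5774, -0.1507, 0.1388]
orientation: [179.9, -0.3, -168.7]
force: [-1.3, 0.5, -0.3]
opening: 0.0699
gripper_force: 0.0
```

Call:
{"method": "play_rows", "body": {"plan": [[0, 0, 0, 0, 0, 0], [0, 0, 0, 0, 0, 0], [0, 0, 0, 0, 0, 0], [0, 0, 0, 0, 0, 0], [0, 0, 0, 0, 0, 0], [0, 0, 0, 0, 0, 0], [0, 0, 0, 0, 0, 0], [0, 0, 0, 0, 0, 0], [0, 0, 0, 0, 0, 0], [0, 0, 0, 0, 0, 0]], "grip": 0}}

```text
clock: 3.9
tool_pos: [0.5798, -0.1473, 0.1414]
orientation: [179.8, 0.0, -168.6]
force: [-2.3, 13.8, 3.2]
opening: 0.0233
gripper_force: 30.0
```

```bash
python3 - <<'E'
from h import *
st();look("wrist","w2");look("scene")
E
```

```text
3.9 [ 0.5798 -0.1473  0.1414] [ 179.8    0.  -168.6] [-2.3 13.8  3.2] 0.0233 29.99242901802063
wrist crate_pad 0.82 [0.5822, -0.1426, 0.1383] tool cm: [-0.33  0.41  0.31]
scene crate_wagon 0.89 [0.3934, -0.1894, -0.0013] tool cm: [19.11 -0.48 14.25]
scene crate_wagon 0.51 [0.5737, 0.1706, 0.0941] tool cm: [-5.69 31.27  4.82]
scene crate_pad 0.89 [0.5837, -0.1533, 0.1386] tool cm: [-0.26 -0.67  0.28]
scene flat_pad 0.93 [0.5708, 0.1718, 0.097] tool cm: [-5.43 31.44  4.53]
```

View pics/w2.png

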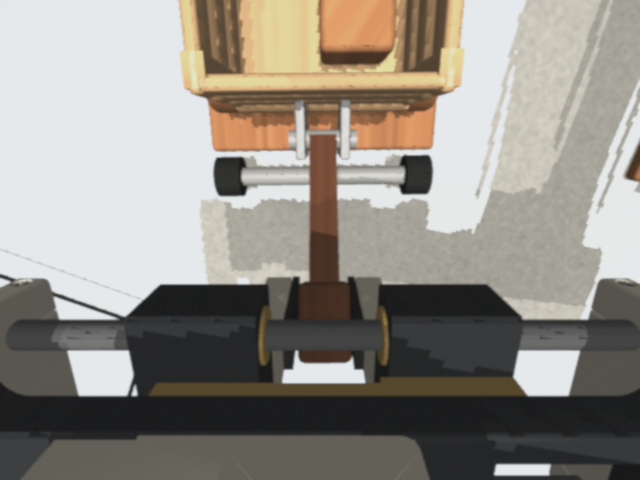

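The pad is pinched (opening 23 mm, about 30 N) and centred at (325,320). Next I'll swing it down about the hinge.

Call:
{"method": "play_rows", "body": {"plan": [[0, 0.1, 0, 0, 0, 0], [-0.34, 0, 0.55, 0, 4, 0], [-0.34, 0, 0.55, 0, 4, 0], [-0.34, 0, 0.55, 0, 4, 0], [-0.34, 0, 0.55, 0, 4, 0], [-0.34, 0, 0.55, 0, 4, 0], [-0.34, 0, 0.55, 0, 4, 0], [-0.34, 0, 0.55, 0, 4, 0], [0, 0, 0, 0, 0, 0], [0, 0, 0, 0, 0, 0]]}}

```text
clock: 5.13
tool_pos: [0.5948, -0.144, 0.097]
orientation: [179.9, -28.2, -168.5]
force: [-0.5, 8.0, 0.0]
opening: 0.0237
gripper_force: 30.0
```

```bash
python3 - <<'E'
from h import *
st();look("scene","s2")
E
```

```text
5.1333 [ 0.5948 -0.144   0.097 ] [ 179.9  -28.2 -168.5] [-0.5  8.   0. ] 0.0237 29.998067021369934
scene crate_wagon 0.78 [0.3909, -0.1886, -0.002] tool cm: [13.72 -0.37 18.6 ]
scene flat_pad 0.87 [0.5741, 0.1683, 0.0986] tool cm: [-3.65 31.02 -1.99]
```

Call:
{"method": "play_rows", "body": {"plan": [[-0.34, 0, 0.55, 0, 4, 0], [-0.17, 0, 0.27, 0, 2, 0], [0, 0, 0, 0, 0, 0], [0, 0, 0, 0, 0, 0]]}}

```text
clock: 5.67
tool_pos: [0.5954, -0.1439, 0.0916]
orientation: [179.9, -34.1, -168.5]
force: [-1.0, 11.1, 14.8]
opening: 0.0235
gripper_force: 30.0
```

Call:
{"method": "play_rows", "body": {"plan": [[-0.17, 0, 0.27, 0, 2, 0], [-0.17, 0, 0.27, 0, 2, 0], [0, 0, 0, 0, 0, 0], [0, 0, 0, 0, 0, 0]]}}

```text
clock: 6.0
tool_pos: [0.5959, -0.1438, 0.0883]
orientation: [-180.0, -38.0, -168.5]
force: [0.7, 16.1, 30.1]
opening: 0.0238
gripper_force: 30.0
```

```bash
python3 - <<'E'
from h import *
st();look("wrist","w3")
s=snapshot("scene")["frame"][180:310,180:380,::-1]
cv2.imwrite("pics/s3.png",cv2.resize(s,None,fx=4,fy=4))
E
```

```text
6.0 [ 0.5959 -0.1438  0.0883] [-180.   -38.  -168.5] [ 0.7 16.1 30.1] 0.0238 30.026689767837524
wrist crate_pad 0.7 [0.5941, -0.1392, 0.0895] tool cm: [ 0.14  0.49 -0.04]
```

View pics/s3.png

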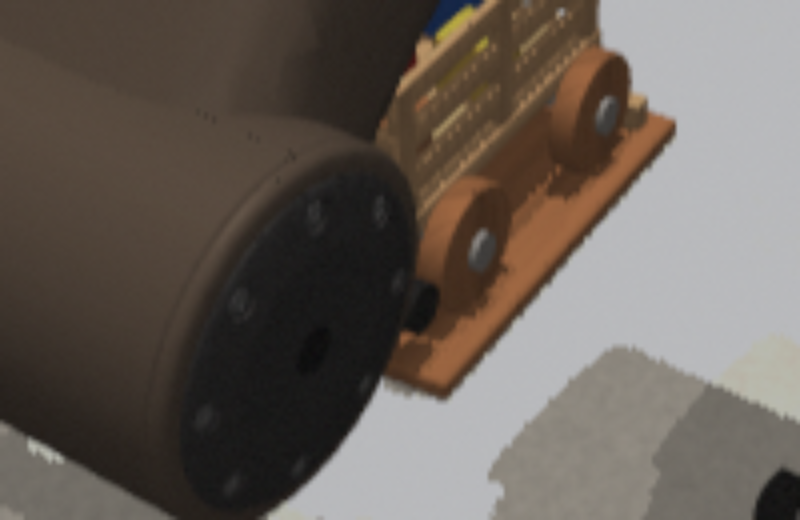

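The shoe at (420,305) now touches the rear wheel, the pad is level with the hinge (z about 0.089), and the tool feels 30 N of stop reaction. The brake is locked, so I'll swing the lever back up.

Call:
{"method": "play_rows", "body": {"plan": [[0.37, 0.15, -0.53, 0, -4, 0], [0.37, 0, -0.53, 0, -4, 0], [0.37, 0, -0.53, 0, -4, 0], [0.37, 0, -0.53, 0, -4, 0], [0.37, 0, -0.53, 0, -4, 0], [0.37, 0, -0.53, 0, -4, 0], [0.37, 0, -0.53, 0, -4, 0], [0.37, 0, -0.53, 0, -4, 0], [0.37, 0, -0.53, 0, -4, 0], [0.37, 0, -0.53, 0, -4, 0], [0.37, 0, -0.53, 0, -4, 0], [0.37, 0, -0.53, 0, -4, 0], [0, 0, 0, 0, 0, 0], [0, 0, 0, 0, 0, 0]]}}

```text
clock: 7.42
tool_pos: [0.5694, -0.1492, 0.1551]
orientation: [180.0, 10.0, -168.7]
force: [-1.8, 2.5, -1.6]
opening: 0.0237
gripper_force: 30.0
```

Call:
{"method": "play_rows", "body": {"plan": [[0.37, 0, -0.53, 0, -4, 0], [0, 0, 0, 0, 0, 0], [0, 0, 0, 0, 0, 0]]}}

```text
clock: 7.67
tool_pos: [0.5657, -0.15, 0.1589]
orientation: [180.0, 13.9, -168.6]
force: [-0.8, 2.1, -2.3]
opening: 0.0238
gripper_force: 30.0
```

Call:
{"method": "play_rows", "body": {"plan": [[0.19, 0, -0.27, 0, -2, 0], [0.19, 0, -0.27, 0, -2, 0], [0, 0, 0, 0, 0, 0], [0, 0, 0, 0, 0, 0]]}}

```text
clock: 8.0
tool_pos: [0.5627, -0.1505, 0.1612]
orientation: [180.0, 17.9, -168.6]
force: [14.2, 0.2, -22.8]
opening: 0.0236
gripper_force: 30.0
```

Call:
{"method": "play_rows", "body": {"plan": [[0.19, 0, -0.27, 0, -2, 0], [0.19, 0, -0.27, 0, -2, 0], [0, 0, 0, 0, 0, 0], [0, 0, 0, 0, 0, 0]]}}

```text
clock: 8.33
tool_pos: [0.5576, -0.1515, 0.1645]
orientation: [179.9, 21.8, -168.7]
force: [20.4, 0.2, -29.4]
opening: 0.0236
gripper_force: 30.0
```

It's on the upper stop, with a reaction of about 36 N. I'll open the fingers, rise straight up and check.

Call:
{"method": "play_rows", "body": {"plan": [[0, 0, 0, 0, 0, 0], [0, 0, 0, 0, 0, 0], [0, 0, 0, 0, 0, 0], [0, 0, 0, 0, 0, 0], [0, 0, 0, 0, 0, 0], [0, 0, 0, 0, 0, 0], [0, 0, 0, 0, 0, 0], [0, 0, 0, 0, 0, 0]], "grip": 7}}

```text
clock: 9.0
tool_pos: [0.5557, -0.1523, 0.1676]
orientation: [-180.0, 22.0, -168.6]
force: [0.1, -0.6, 0.4]
opening: 0.0687
gripper_force: 0.0
```

Call:
{"method": "play_rows", "body": {"plan": [[-0.5, 0, -1.3, 0, 0, 0], [-0.7, 0, -1.9, 0, 0, 0], [-1.1, 0, -2.8, 0, 0, 0], [-1.1, 0, -2.8, 0, 0, 0], [-1.1, 0, -2.8, 0, 0, 0], [-0.4, 0, -1.0, 0, 7, 0], [0, 0, 0, 0, 7, 0], [0, 0, 0, 0, 7, 0], [0, -3, 0, 0, 0, 0], [0, -4, 0, 0, 0, 0], [0, -4, 0, 0, 0, 0], [0, -4, 0, 0, 0, 0], [0, -4, 0, 0, 0, 0], [0, -4, 0, 0, 0, 0], [0, -4, 0, 0, 0, 0], [0, -3, 0, 0, 0, 0], [0, 0, 0, 0, 0, 0]]}}

```text
clock: 10.42
tool_pos: [0.6124, -0.452, 0.2997]
orientation: [179.9, 0.8, -168.9]
force: [-1.0, 1.4, -1.2]
opening: 0.0701
gripper_force: 0.0
```

```bash
python3 - <<'E'
from h import *
st();look("top");look("scene")
s=snapshot("scene")["frame"][130:370,180:520,::-1]
cv2.imwrite("pics/s4.png",cv2.resize(s,None,fx=2.3,fy=2.3))
E
```

```text
10.4167 [ 0.6124 -0.452   0.2997] [ 179.9    0.8 -168.9] [-1.   1.4 -1.2] 0.0701 0.0
top crate_wagon 0.82 [0.3953, -0.1865, 0.0001] tool cm: [16.66 29.98 29.79]
top crate_pad 0.74 [0.5637, -0.146, 0.1631] tool cm: [-0.89 30.72 13.75]
top flat_pad 0.95 [0.575, 0.1704, 0.0978] tool cm: [-8.02 61.53 20.44]
scene crate_pad 0.83 [0.5661, -0.1567, 0.1651] tool cm: [-0.87 29.28 13.79]
scene flat_pad 0.86 [0.5742, 0.1685, 0.0975] tool cm: [-7.98 61.   20.67]
```

View pics/s4.png

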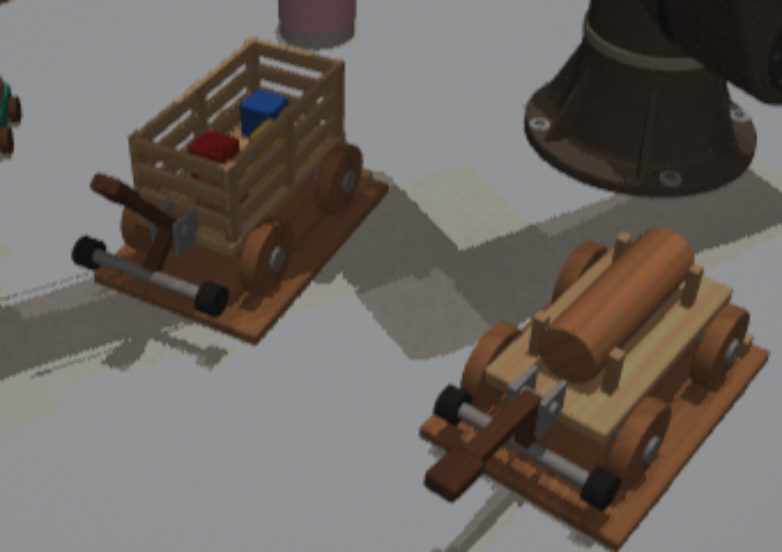

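The crate wagon's lever stands up with its pad at (110,187), z about 0.164 against 0.163 expected when fully up, and its shoes are clear of the wheels. The log wagon's lever, at (485,450), has not moved.

```bash
python3 -c "
from plant import *
print(close_job())"
```

```text
the job is handed in; nothing more can be done
None
```

I pushed the crate wagon's brake lever down to its locked stop, then raised it back to its upper stop, leaving the wagon released; I left the log wagon's lever alone and handed the job in.

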